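# Sweep the loose volume knobs through the tray gate

### The arm

A 6-joint arm with a two-finger parallel gripper is mounted at the origin on the work surface. World frame = base frame: x ahead of the robot, y to its left, z up, the work surface at z = 0. Lengths are in m, angles in rad, forces in N, time in s.
With the tool pointing down it reaches from about 0.35 to 0.95 m from the base axis. Payload 17.4 kg.
Tool frame: the origin (TCP) lies midway between the tips of the shut fingers; the grasp point (between the pads) lies 19 mm behind it; z points along the fingers, y is the direction in which the jaws open and shut (so a half turn about z gives the same grasp; the last joint's range is limited). The gripper opens to 93 mm and grips with 3 to 60 N. Pads are 15 mm wide; open, the fingers measure 128 mm over their backs; the gripper's body (75 mm by 188 mm) begins 65 mm behind the grasp point.
Start: joints at [1.102, 0.116, 1.442, -0, 1.584, -0.038], TCP at [0.282, 0.613, 0.219] pointing down, gripper open.
Joint ranges: [-2.83, 2.83], [-0.83, 2.19], [0.07, 2.5], [-1.14, 4.28], [0.01, 3], [-2.97, 2.97]. Speed limits (rad/s): [1.89, 1.89, 2.22, 3.14, 3.14, 3.14].

### API

Orientations are given as a unit quaternion [x, y, z, w].
In Python, from cell import ctrl gives the robot as it stands.
- The arm moves only by the tool drive_tool, never from a script. Its argument "plan" is a list of rows, each a list of 3 entries, a list of its own where there are three numbers: the opening, from 0 (shut) to 1 (fully open), then the shift along the tool's x, y, z in mm, then the turn about the tool's z in rad. A call has exactly 8 rows; each row is the pose to reach, as a shift and turn from the pose measured when the call began, along the tool's axes at that moment; what a row does not reach only later rows make up. A row lasts 1/12 s, in which the tool goes at most 41.7 mm and 7.16 degrees, less where a joint would pass 70% of its speed; a pose out of reach is approached as far as the arm can. A call with a gripper value outside its range is refused whole. The fingers move at their own pace and stop on an object; the grip force is fixed at half the most. Time passes only in rows, so rows that repeat a pose let the fingers close, or fill a call up. It gives the time, the measured TCP pose, the force and the opening at its end, in the units of the state.
- ctrl.state(): the state, without advancing time (a new reading comes with each control period).
- ctrl.grab_frame(name): name is "side" or "top" or "wrist"; returns the picture (384x512x3 uint8, red, green, blue); there is no depth.
- ctrl.calibration(name): a dict with "intrinsics" (3x3 intrinsics, pixels), "pose" (4x4, takes a point from camera to world coordinates). Camera axes: x right, y down, z forward; pixel columns grow to the right and rows downward; lengths in m; the calibration is good to about 2 mm. The wrist camera is an equidistant fisheye: a pixel r from the principal point sees the ray r / f radians off the axis. A picture is of the moment at which its call begins: read the wrist's pose just before it. calibration takes no time and is no camera call; for the wrist camera it gives the pose at the moment of the call.
- ctrl.close_job(): hands the job in, once; it reports no verdict.
The state is a dict: "clock": time; "joint_pos": joint angles; "dq": joint speeds; "tau": joint torques, N m; "tcp_pos": TCP position; "tool_rot": TCP orientation; "force": force on the tool from outside, world axes, zero at the start; "moment": the same for the moment, N m; "finger_gap": opening from 0.0 (shut) to 1.0 (fully open).
Only numpy, scipy, OpenCV 4.12 (cv2) and the standard library are available. Lean on these libraries where they do the work, as an engineer would, in place of code of your own. Each camera call takes 0.05 s, during which the arm holds its last target.

### The job

Sweep the three loose round metal knobs across the sorting tray and through its narrow gate, one at a time, so that each drops into the pocket behind it. Only push them along with the fingertips or the outside of the fingers; never lift a knob. Leave the two square keycaps lying where they are on the tray, and do not disturb the other things on the desk.

Things in the scene. Friction and masses are not known exactly. Their poses are not given: they have to be found in the camera images.
- tray: blue-grey sorting tray fixed to the desk. Origin on the desk straight below the gate's middle, in the plane of the gate wall's deck-side face; y points through the gate from deck to pocket, x along the gate wall, z up. In this frame (mm): flat deck top at z 56, covering x -130..130, y -165..0, with a 3 wide, 4 high bead on its other three edges. Three knobs and two keycaps lie on it
- gate (a point): middle of the gate at deck level: 56 mm straight above the tray's origin, same axes. The ivory gate wall (4 mm thick, tray y 0..4 mm, 16 mm high above the deck) closes the deck's +y side except for the gate, a gap 48 mm wide (tray x -24..24). Knobs and keycaps start in any order on five places in an arc about 120 mm from here, up to 60 degrees either side of straight, 45 mm or more apart
- pocket (a point): centre of the pocket's green floor, 4 mm above the desk, same axes as the tray. Open-topped pocket behind the gate: inside (tray frame, mm) x -34..34, y 4..84, outer walls 72 high in all, floor 52 below the deck. The deck ends at tray y 4 and the pocket drops straight down from there: a knob tips in by itself once its centre is pushed past that edge
- knob_brass: solid round metal volume knob, 30 mm across and 16 mm high, standing flat on the tray's deck with its axis vertical, brass-coloured; loose, slides freely when pushed. Origin at its centre, 8 mm above the deck when flat; its yaw means nothing (z axis = the knob's axis). Pushing it through the gate is part of the job
- knob_black: solid round metal volume knob, 30 mm across and 16 mm high, standing flat on the tray's deck with its axis vertical, black; loose, slides freely when pushed. Origin at its centre, 8 mm above the deck when flat; its yaw means nothing (z axis = the knob's axis). Pushing it through the gate is part of the job
- knob_silver: solid round metal volume knob, 30 mm across and 16 mm high, standing flat on the tray's deck with its axis vertical, silver aluminium; loose, slides freely when pushed. Origin at its centre, 8 mm above the deck when flat; its yaw means nothing (z axis = the knob's axis). Pushing it through the gate is part of the job
- cap_cream: loose square keycap, cream-coloured, 18 mm square at the foot, 10 mm high, lying on the tray's deck; origin at its centre, 5 mm above the deck. Stays where it lies
- cap_pink: loose square keycap, dusty pink, 18 mm square at the foot, 10 mm high, lying on the tray's deck; origin at its centre, 5 mm above the deck. Stays where it lies
- mug: white mug, 76 mm across, 90 mm high, left of the tray; origin at the centre of its foot. Bystander
- pencil_pot: dark wooden square pencil pot, 60 mm wide, 100 mm high, pencils to 175 mm, to the right; origin at the centre of its foot. Bystander
- jar: amber glass jar with black cap, 60 mm across, 70 mm high, to the right; origin at the centre of its foot. Bystander
- eraser: white eraser, 22 x 55 x 12 mm, on the desk to the left; origin under its centre. Bystander
- screwdriver: small green-handled screwdriver, 160 mm long, lying on the desk at the right; origin under its middle. Bystander

How it is judged:
On the way, in this order (a step that is already met when the one before it is completed fails the run):
1. a first knob (any) is down in the pocket (((x of knob_brass in the frame of tray between -0.036 and 0.036 m and y of knob_brass in the frame of tray between 0.004 and 0.086 m and z of knob_brass in the frame of tray between 0 and 0.05 m) or (x of knob_black in the frame of tray between -0.036 and 0.036 m and y of knob_black in the frame of tray between 0.004 and 0.086 m and z of knob_black in the frame of tray between 0 and 0.05 m) or (x of knob_silver in the frame of tray between -0.036 and 0.036 m and y of knob_silver in the frame of tray between 0.004 and 0.086 m and z of knob_silver in the frame of tray between 0 and 0.05 m))), for 0.1 s.
2. a second knob is down in the pocket, after the first ((((x of knob_brass in the frame of tray between -0.036 and 0.036 m and y of knob_brass in the frame of tray between 0.004 and 0.086 m and z of knob_brass in the frame of tray between 0 and 0.05 m) and (x of knob_black in the frame of tray between -0.036 and 0.036 m and y of knob_black in the frame of tray between 0.004 and 0.086 m and z of knob_black in the frame of tray between 0 and 0.05 m)) or ((x of knob_brass in the frame of tray between -0.036 and 0.036 m and y of knob_brass in the frame of tray between 0.004 and 0.086 m and z of knob_brass in the frame of tray between 0 and 0.05 m) and (x of knob_silver in the frame of tray between -0.036 and 0.036 m and y of knob_silver in the frame of tray between 0.004 and 0.086 m and z of knob_silver in the frame of tray between 0 and 0.05 m)) or ((x of knob_black in the frame of tray between -0.036 and 0.036 m and y of knob_black in the frame of tray between 0.004 and 0.086 m and z of knob_black in the frame of tray between 0 and 0.05 m) and (x of knob_silver in the frame of tray between -0.036 and 0.036 m and y of knob_silver in the frame of tray between 0.004 and 0.086 m and z of knob_silver in the frame of tray between 0 and 0.05 m)))), for 0.1 s.
3. the third knob is down in the pocket, after the second (x of knob_brass in the frame of tray between -0.036 and 0.036 m and y of knob_brass in the frame of tray between 0.004 and 0.086 m and z of knob_brass in the frame of tray between 0 and 0.05 m and x of knob_black in the frame of tray between -0.036 and 0.036 m and y of knob_black in the frame of tray between 0.004 and 0.086 m and z of knob_black in the frame of tray between 0 and 0.05 m and x of knob_silver in the frame of tray between -0.036 and 0.036 m and y of knob_silver in the frame of tray between 0.004 and 0.086 m and z of knob_silver in the frame of tray between 0 and 0.05 m), for 0.1 s.
At the end, for the whole second after the job is handed in: all three knobs lie at rest (slower than 30 mm/s) in the pocket, centres inside its walls and more than 6 mm below the deck's level; both keycaps within 15 mm of where they started (all of step 3 and linear speed of each of knob_brass, knob_black, knob_silver below 0.03 m/s and distance of each of cap_cream, cap_pink from where it was at the start of the episode below 0.015 m); the robot touches nothing.
It fails at once if a knob is lifted: its centre more than 22 mm above the deck (14 mm above where it starts) (z of any of knob_brass, knob_black, knob_silver in the frame of tray above 0.078 m).
It fails at once if a keycap is moved by more than 15 mm from where it lay (distance of any of cap_cream, cap_pink from where it was at the start of the episode above 0.015 m).
It fails at once if something else on the desk is moved by more than 20 mm (distance of any of mug, pencil_pot, jar, eraser, screwdriver from where it was at the start of the episode above 0.02 m).
It also fails if it takes over 72 s, if anything falls off the work surface, if the arm or the gripper's body presses on something with over 40 N, if the wrist force passes 120 N, or if a joint passes its speed limit or range.

## Working session

There is one attempt and no reset: what is moved stays moved. The work goes in short steps, Python scripts to look and compute and a tool call to move; the robot and the scene stay as the last step left them, time stands still between calls to the robot, and variables do not carry over. Pictures are saved under pics/ and viewed, and the job is handed in when it is done.

Besides the shell and the picture viewer there is one more tool, called after "Call:" by a JSON object that holds its "method" and its "body", one argument or row to a line. drive_tool: Moves the arm, as the interface text tells. Its arguments: {"type":"object","properties":{"plan":{"type":"array","items":{"type":"array"}}},"required":["plan"]}

```bash
ls; mkdir -p pics; python3 - <<'E'
from cell import ctrl
import cv2
print(ctrl.state())
for n in ("top","side"):
    im=ctrl.grab_frame(n); cv2.imwrite(f"pics/{n}0.png",im[:,:,::-1])
    c=ctrl.calibration(n); print(n,c["intrinsics"],c["pose"])
E
```

```text
pics
{'clock': 0.0, 'joint_pos': array([ 1.10219551e+00,  1.16495573e-01,  1.44228922e+00,  1.73506356e-06,
        1.58401875e+00, -3.77678588e-02]), 'dq': array([-1.29565022e-03, -9.75165114e-04, -9.35838307e-04,  2.30542778e-03,
       -5.12251943e-05, -4.24355877e-05]), 'tau': array([-1.28360094e-03, -7.21237493e+01, -6.22630620e+01,  7.80580798e-02,
        2.34799180e-02, -1.44512131e-05]), 'tcp_pos': array([0.28178763, 0.61312715, 0.21788385]), 'tool_rot': array([ 2.13754251e-01,  9.76887278e-01, -5.85929157e-04, -1.52497375e-04]), 'force': array([-0.20172887, -0.42753882,  0.24334122]), 'moment': array([ 0.00508188, -0.03867482, -0.02831562]), 'finger_gap': 1.0006885211871337}
top [[418.25839899   0.         255.89415928]
 [  0.         418.25839899 193.95263916]
 [  0.           0.           1.        ]] [[-0.00365998 -0.99053462  0.1372143   0.36182162]
 [-0.99962258  0.00735996  0.02646733 -0.02637849]
 [-0.0272267  -0.13706564 -0.99018772  1.15913438]
 [ 0.          0.          0.          1.        ]]
side [[384.29981573   0.         252.89171177]
 [  0.         384.29981573 188.81738324]
 [  0.           0.           1.        ]] [[ 0.71850084 -0.40941525  0.56225945 -0.1098782 ]
 [-0.69527762 -0.40118177  0.59635746 -0.63588051]
 [-0.0185896  -0.81940975 -0.5729067   0.67474575]
 [ 0.          0.          0.          1.        ]]
```

View pics/top0.png

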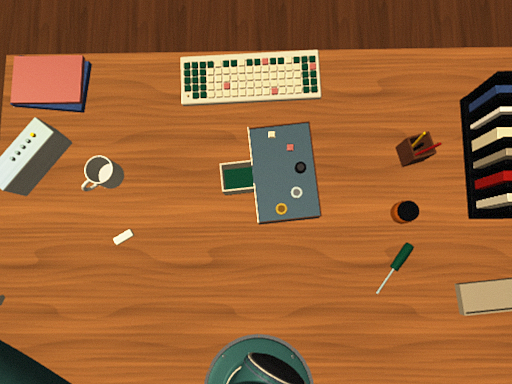

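View pics/side0.png

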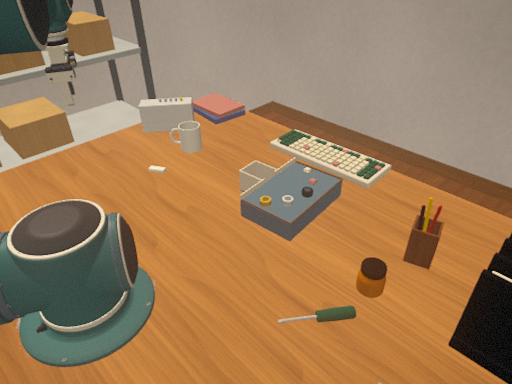

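```bash
python3 - <<'E'
import cv2
im=cv2.imread("pics/top0.png")
cv2.imwrite("pics/top0c.png",cv2.resize(im[70:220,180:380],None,fx=4,fy=4,interpolation=cv2.INTER_CUBIC))
E
```

```text
(no output)
```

View pics/top0c.png

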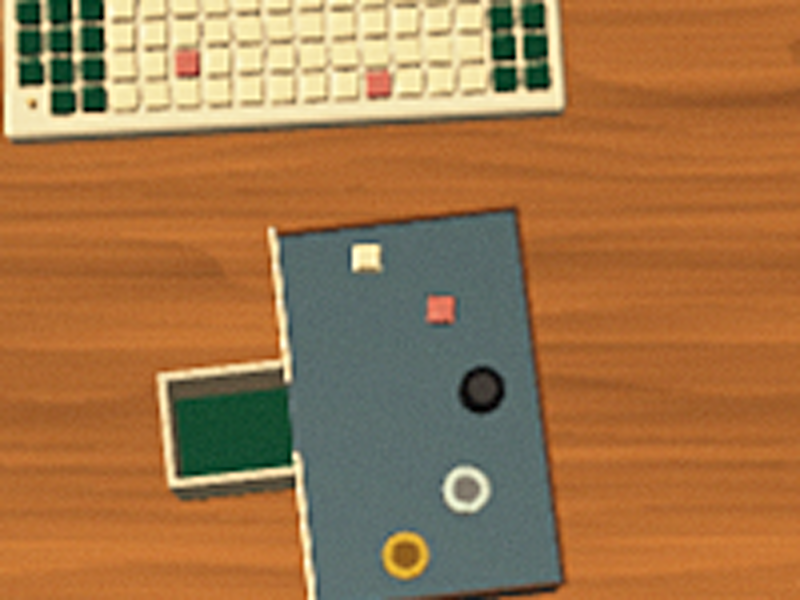

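```bash
python3 - <<'E'
import cv2
im=cv2.imread("pics/top0.png")
cv2.imwrite("pics/top0d.png",cv2.resize(im[115:230,215:330],None,fx=5.2,fy=5.2,interpolation=cv2.INTER_CUBIC))
E
```

```text
(no output)
```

View pics/top0d.png

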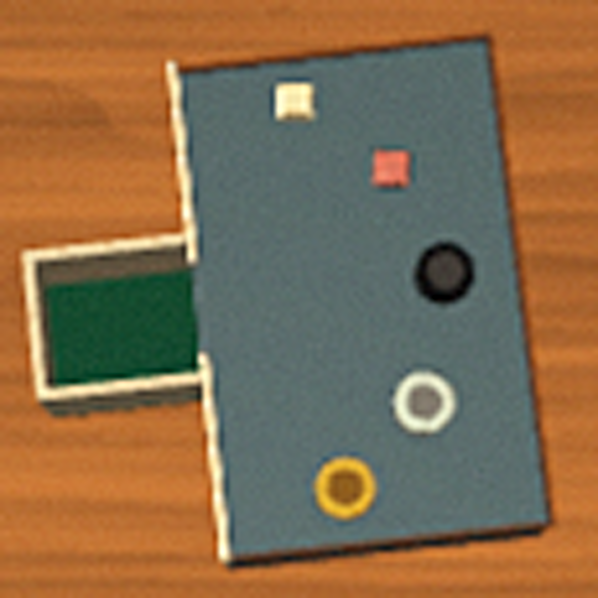

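```bash
cat > h.py <<'E'
import numpy as np, cv2
from cell import ctrl
from scipy.optimize import least_squares
def ray(n,u,v,z):
    c=ctrl.calibration(n);K=c["intrinsics"];P=c["pose"]
    d=P[:3,:3]@np.array([(u-K[0,2])/K[0,0],(v-K[1,2])/K[1,1],1.]);o=P[:3,3]
    return (o+d*(z-o[2])/d[2])[:2]
T0=None
try:
    T0=np.load("tray.npy")
except Exception: pass
def w2t(p,T=None):
    x,y,a=T0 if T is None else T
    R=np.array([[np.cos(a),-np.sin(a)],[np.sin(a),np.cos(a)]])
    return R.T@(np.asarray(p)[:2]-[x,y])*1000
def t2w(q,T=None):
    x,y,a=T0 if T is None else T
    R=np.array([[np.cos(a),-np.sin(a)],[np.sin(a),np.cos(a)]])
    return R@(np.asarray(q)/1000)+[x,y]
def crop(u,v): return 215+(u+.5)/5.2-.5,115+(v+.5)/5.2-.5
E
python3 - <<'E'
from h import *
pts=[((490,38),60,(130,-165)),((549,523),60,(-130,-165)),((180,62),72,(130,0)),((231,558),72,(-130,0)),((197,262),72,(24,0)),((210,354),72,(-24,0))]
W=[ray("top",*crop(*p),z/1000) for p,z,_ in pts]
f=lambda T:np.concatenate([w2t(w,T)-np.array(t) for w,(_,_,t) in zip(W,pts)])
r=least_squares(f,[.55,0,0]);print(r.x,f(r.x).reshape(-1,2).round(1));np.save("tray.npy",r.x)
for n,p,z in [("brass",(345,488),72),("black",(445,272),72),("silver",(424,402),72),("cream",(295,101),66),("pink",(391,168),66)]:
    w=ray("top",*crop(*p),z/1000);t=w2t(w,r.x);print(n,w.round(4),t.round(1),np.hypot(*t).round(1))
E
```

```text
[0.56685274 0.00881173 0.09929925] [[-2.3  1.6]
 [ 3.1  2.4]
 [-0.9 -1.6]
 [ 1.4 -1.3]
 [-0.6  0.3]
 [-0.6 -1.4]]
brass [ 0.4738 -0.0625] [-99.6 -61.8] 117.2
black [ 0.5837 -0.1146] [   4.5 -124.4] 124.5
silver [ 0.5171 -0.1028] [ -60.6 -106.1] 122.2
cream [ 0.6758 -0.0393] [103.6 -58.7] 119.0
pink [ 0.6397 -0.0883] [  62.8 -103.9] 121.4
```

```bash
cat >> h.py <<'E'
from scipy.spatial.transform import Rotation as Rn
def go(tx,ty,z,ang):
    "tool shift/turn to put TCP at tray (tx,ty) mm, world z mm, tool x along tray angle ang deg"
    s=ctrl.state();R=Rn.from_quat(s["tool_rot"]).as_matrix()
    d=np.append(t2w((tx,ty)),z/1000)-s["tcp_pos"]
    cur=np.arctan2(R[1,0],R[0,0]);want=np.radians(ang)+T0[2]
    turn=-(want-cur+np.pi)%(2*np.pi); turn=-(((want-cur)+np.pi)%(2*np.pi)-np.pi)
    print("shift",(R.T@d*1000).round(1),"turn",turn.round(3))
def where():
    s=ctrl.state();R=Rn.from_quat(s["tool_rot"]).as_matrix()
    print("clk",round(s["clock"],2),"tray",w2t(s["tcp_pos"]).round(1),"z",(s["tcp_pos"][2]*1000).round(1),"ang",np.degrees(np.arctan2(R[1,0],R[0,0])-T0[2]).round(1),"tilt",R[:,2].round(3),"gap",s["finger_gap"].round(3),"F",s["force"].round(1))
E
python3 -c "
from h import *
where();go(4.5,-156,200,90)"
```

```text
Traceback (most recent call last):
  File "h.py", line 31, in where
    print("clk",round(s["clock"],2),"tray",w2t(s["tcp_pos"]).round(1),"z",(s["tcp_pos"][2]*1000).round(1),"ang",np.degrees(np.arctan2(R[1,0],R[0,0])-T0[2]).round(1),"tilt",R[:,2].round(3),"gap",s["finger_gap"].round(3),"F",s["force"].round(1))
                                                                                                                                                                                                  ^^^^^^^^^^^^^^^^^^^^^
AttributeError: 'float' object has no attribute 'round'
```

```bash
sed -i 's/s\["finger_gap"\].round(3)/round(float(s["finger_gap"]),3)/' h.py
python3 -c "
from h import *
where();go(4.5,-156,200,90)"
```

```text
clk 0.1 tray [-223.7  629.6] z 218.0 ang 149.6 tilt [-0.    -0.001 -1.   ] gap 0.999 F [ 0.1 -1.   0.1]
shift [-594.1 -562.4   18.5] turn 1.041
```

Call:
{"method": "drive_tool", "body": {
  "plan": [
    [0.2,[-28,-27,0],0.1],
    [0.2,[-56,-54,0],0.2],
    [0.2,[-84,-80,0],0.3],
    [0.2,[-112,-107,0],0.4],
    [0.2,[-140,-134,0],0.5],
    [0.2,[-168,-160,0],0.6],
    [0.2,[-196,-186,0],0.7],
    [0.2,[-224,-212,0],0.8]
  ]
}}

```text
clock: 0.77
tcp_pos: [0.3969, 0.3252, 0.218]
tool_rot: [0.579, 0.815, -0.001, 0.0]
force: [0.7, -0.0, -0.3]
finger_gap: 0.474
```

```bash
python3 -c "
from h import *
where();go(4.5,-156,200,90)"
```

```text
clk 0.77 tray [-137.7  331.7] z 218.0 ang 103.5 tilt [-0.001 -0.001 -1.   ] gap 0.474 F [ 0.7 -0.  -0.3]
shift [-507.4   24.2   18.3] turn 0.236
```

Call:
{"method": "drive_tool", "body": {
  "plan": [
    [0.2,[-38,2,0],0.08],
    [0.2,[-76,4,0],0.16],
    [0.2,[-114,5,0],0.236],
    [0.2,[-152,7,0],0.236],
    [0.2,[-190,9,0],0.236],
    [0.2,[-228,11,0],0.236],
    [0.2,[-266,13,0],0.236],
    [0.2,[-304,14,0],0.236]
  ]
}}

```text
clock: 1.43
tcp_pos: [0.5104, 0.0408, 0.2181]
tool_rot: [0.671, 0.741, -0.001, 0.0]
force: [-0.1, 0.5, -0.6]
finger_gap: 0.201
```

```bash
python3 -c "
from h import *
where();go(4.5,-156,200,90)
im=ctrl.grab_frame('wrist');cv2.imwrite('pics/w1.png',im[:,:,::-1])
print(ctrl.calibration('wrist'))"
```

```text
clk 1.43 tray [-53.   37.4] z 218.1 ang 90.0 tilt [-0.    -0.001 -1.   ] gap 0.201 F [-0.1  0.5 -0.6]
shift [-193.4   57.5   18.3] turn -0.0
{'intrinsics': array([[297.31863964,   0.        , 251.9160869 ],
       [  0.        , 297.31863964, 194.38500695],
       [  0.        ,   0.        ,   1.        ]]), 'pose': array([[ 9.95362465e-01,  9.31653241e-02,  2.39538143e-02,
         5.04459147e-01],
       [ 9.61947873e-02, -9.63084519e-01, -2.51425481e-01,
         1.05946519e-01],
       [-3.54588774e-04,  2.52563719e-01, -9.67580199e-01,
         3.83484172e-01],
       [ 0.00000000e+00,  0.00000000e+00,  0.00000000e+00,
         1.00000000e+00]])}
```

View pics/w1.png

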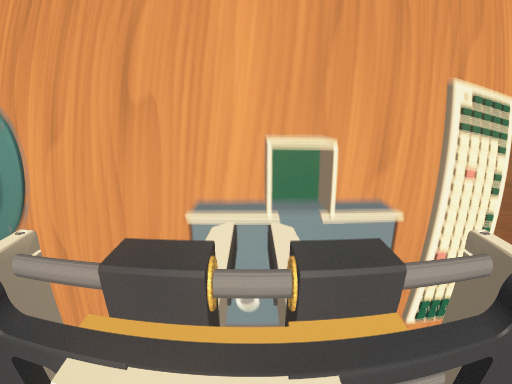

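Call:
{"method": "drive_tool", "body": {
  "plan": [
    [0.2,[-30,9,0],0],
    [0.2,[-60,18,0],0],
    [0.2,[-90,27,5],0],
    [0.2,[-120,36,10],0],
    [0.2,[-150,45,18],0],
    [0.2,[-180,54,18],0],
    [0.2,[-193,57.5,18],0],
    [0.2,[-193,57.5,18],0]
  ]
}}

```text
clock: 2.15
tcp_pos: [0.5881, -0.1527, 0.1994]
tool_rot: [0.673, 0.74, -0.002, 0.0]
force: [0.3, 0.2, -0.4]
finger_gap: 0.203
```

```bash
python3 -c "
from h import *
where();go(4.5,-156,64,90)
c=ctrl.calibration('wrist');np.savez('c2.npz',**c)
im=ctrl.grab_frame('wrist');cv2.imwrite('pics/w2.png',cv2.resize(im[:,:,::-1],None,fx=1.5,fy=1.5))
im=ctrl.grab_frame('top');cv2.imwrite('pics/t2.png',cv2.resize(im[110:240,200:340,::-1],None,fx=4,fy=4))
"
```

```text
clk 2.15 tray [   5.1 -162.8] z 199.4 ang 89.7 tilt [-0.002 -0.003 -1.   ] gap 0.203 F [ 0.3  0.2 -0.4]
shift [  7.2  -0.4 135.4] turn -0.005
```

View pics/w2.png

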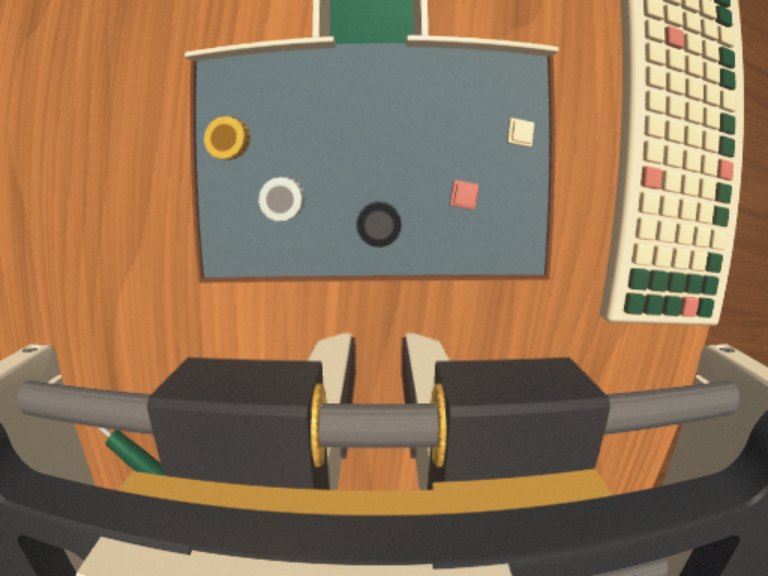

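View pics/t2.png

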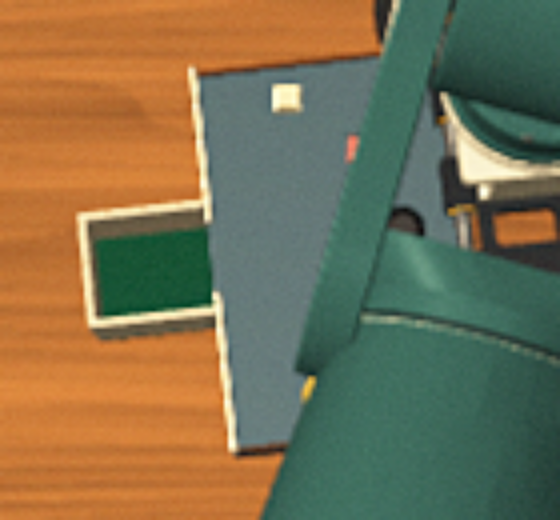

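```bash
cat >> h.py <<'E'
def wray(c,u,v,z):
    K=c["intrinsics"];P=c["pose"]
    x=np.array([(u-K[0,2]),(v-K[1,2])])/K[0,0];r=np.hypot(*x)
    d=P[:3,:3]@np.append(x/r*np.sin(r),np.cos(r));o=P[:3,3]
    return (o+d*(z-o[2])/d[2])[:2]
def wpx(c,p):
    return
E
python3 - <<'E'
from h import *
c=dict(np.load('c2.npz'))
g=lambda p:((p[0]+.5)/1.5-.5,(p[1]+.5)/1.5-.5)
pts=[((188,57),72,(-130,0)),((557,51),72,(130,0)),((203,280),60,(-130,-165)),((547,276),60,(130,-165)),((333,46),72,(-24,0)),((408,45),72,(24,0))]
W=[wray(c,*g(p),z/1000) for p,z,_ in pts]
f=lambda T:np.concatenate([w2t(w,T)-np.array(t) for w,(_,_,t) in zip(W,pts)])
r=least_squares(f,[.55,0,0]);print(r.x,T0,f(r.x).reshape(-1,2).round(1))
for n,p,z in [("brass",(224,137),72),("black",(379,224),72),("silver",(280,199),72),("cream",(522,131),66),("pink",(465,194),66)]:
    w=wray(c,*g(p),z/1000);print(n,w.round(4),w2t(w,r.x).round(1),w2t(w).round(1))
go(4.5,-156,64,90)
E
```

```text
[0.56705427 0.0095889  0.10600431] [0.56685274 0.00881173 0.09929925] [[ 2.7  0.2]
 [-2.   0.3]
 [ 2.9  2.7]
 [-3.   2.7]
 [-0.9 -2.9]
 [ 0.2 -3.1]]
brass [ 0.4742 -0.0614] [-99.8 -60.8] [-99.1 -60.7]
black [ 0.5839 -0.1129] [   3.8 -123.6] [   4.9 -122.8]
silver [ 0.5168 -0.1016] [ -61.7 -105.3] [ -60.7 -104.9]
cream [ 0.675  -0.0382] [102.3 -58.9] [102.9 -57.5]
pink [ 0.6397 -0.0871] [  62.  -103.8] [  63.  -102.7]
shift [  4.6  -0.2 136.1] turn -0.003
```

```bash
python3 -c "
from h import *
np.save('tray.npy',[.567,.0092,.1027])"; python3 -c "
from h import *
where();go(4.3,-156,64,90)"
```

```text
clk 2.25 tray [   4.2 -160.7] z 200.1 ang 89.6 tilt [-0.001 -0.003 -1.   ] gap 0.202 F [-0.4  0.2 -1.1]
shift [  5.    0.3 136.1] turn -0.007
```

Call:
{"method": "drive_tool", "body": {
  "plan": [
    [0.2,[5,0,25],-0.007],
    [0.2,[5,0,50],-0.007],
    [0.2,[5,0,75],-0.007],
    [0.2,[5,0,95],-0.007],
    [0.2,[5,0,110],-0.007],
    [0.2,[5,0,125],-0.007],
    [0.2,[5,0,133],-0.007],
    [0.2,[5,0,136],-0.007]
  ]
}}

```text
clock: 2.92
tcp_pos: [0.5864, -0.1443, 0.0631]
tool_rot: [0.669, 0.743, -0.002, -0.0]
force: [1.0, -0.4, -0.5]
finger_gap: 0.2
```

```bash
python3 -c "
from h import *
where();go(0,-60,64,90)
im=ctrl.grab_frame('wrist');cv2.imwrite('pics/w3.png',cv2.resize(im[:,:,::-1],None,fx=1.5,fy=1.5))
im=ctrl.grab_frame('side');cv2.imwrite('pics/s3.png',cv2.resize(im[130:250,220:370,::-1],None,fx=4,fy=4))
"
```

```text
clk 2.92 tray [   3.5 -154.6] z 63.1 ang 90.1 tilt [-0.002 -0.002 -1.   ] gap 0.2 F [ 1.  -0.4 -0.5]
shift [94.6 -3.4 -1.1] turn 0.002
```

View pics/w3.png

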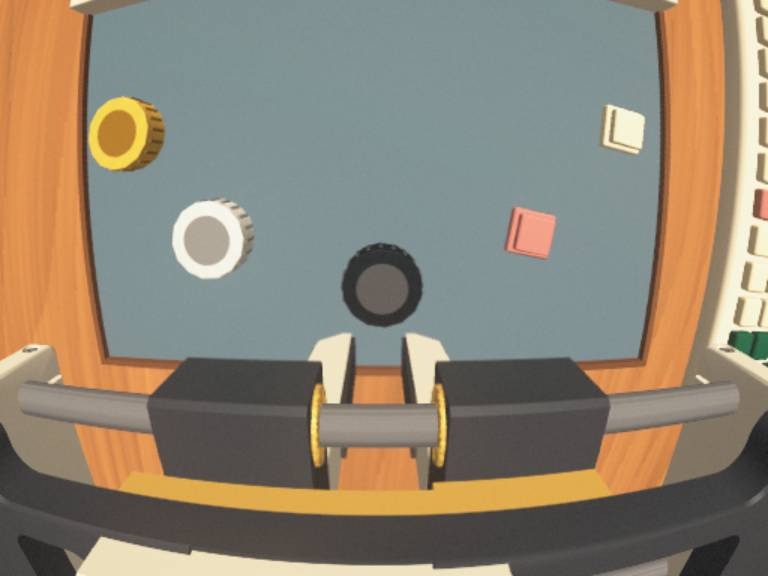

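View pics/s3.png

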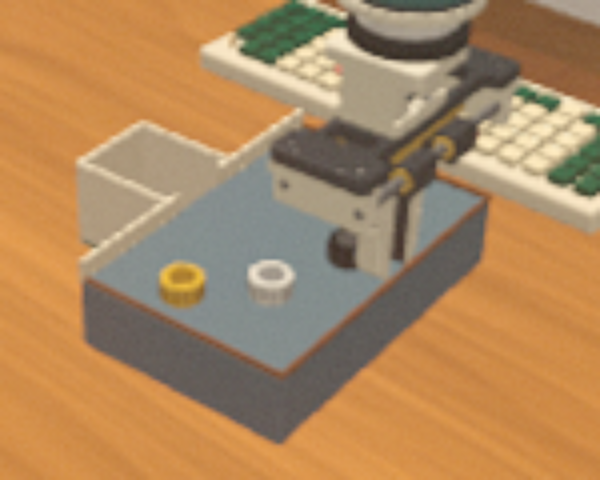

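Call:
{"method": "drive_tool", "body": {
  "plan": [
    [0.2,[10,0,-1],0],
    [0.2,[20,0,-1],0],
    [0.2,[32,-1,-1],0],
    [0.2,[44,-1.5,-1],0],
    [0.2,[56,-2,-1],0],
    [0.2,[68,-2.5,-1],0],
    [0.2,[80,-3,-1],0],
    [0.2,[90,-3.5,-1],0]
  ]
}}

```text
clock: 3.68
tcp_pos: [0.5739, -0.0542, 0.0652]
tool_rot: [0.669, 0.743, -0.001, 0.0]
force: [-0.1, -0.8, 1.3]
finger_gap: 0.2
```

```bash
python3 -c "
from h import *
where();go(0,-10,64,90)
im=ctrl.grab_frame('wrist');cv2.imwrite('pics/w4.png',cv2.resize(im[:,:,::-1],None,fx=1.5,fy=1.5))
"
```

```text
clk 3.68 tray [  0.4 -63.8] z 65.2 ang 90.1 tilt [-0.001 -0.003 -1.   ] gap 0.2 F [-0.1 -0.8  1.3]
shift [53.8 -0.3  1.1] turn 0.002
```

View pics/w4.png

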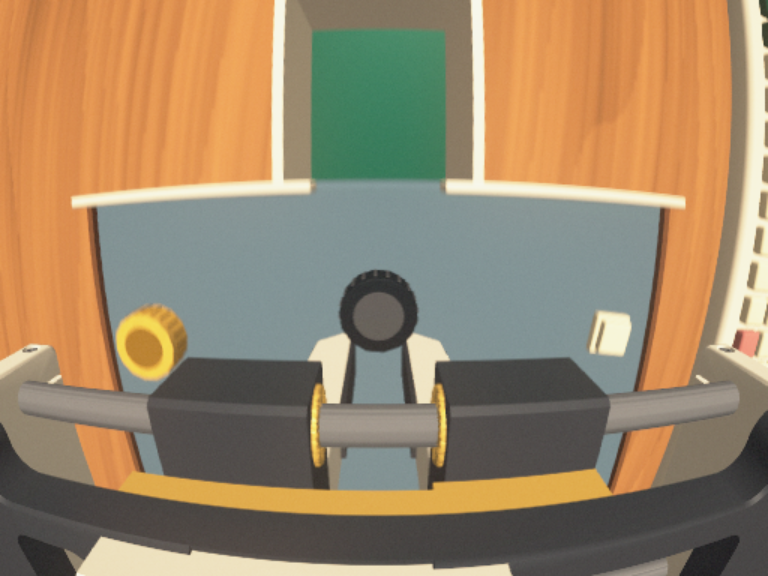

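Call:
{"method": "drive_tool", "body": {
  "plan": [
    [0.2,[9,0,0],0],
    [0.2,[18,0,0],0],
    [0.2,[27,0,0],0],
    [0.2,[35,0,0],0],
    [0.2,[41,0,0],0],
    [0.2,[46,0,0],0],
    [0.2,[50,0,0],0],
    [0.2,[52,0,0],0]
  ]
}}

```text
clock: 4.4
tcp_pos: [0.5682, -0.0009, 0.0651]
tool_rot: [0.669, 0.743, -0.001, 0.0]
force: [-0.5, 0.0, -0.8]
finger_gap: 0.201
```

```bash
python3 -c "
from h import *
where();go(0,-10,64,90)
im=ctrl.grab_frame('wrist');cv2.imwrite('pics/w5.png',cv2.resize(im[:,:,::-1],None,fx=1.5,fy=1.5))
"
```

```text
clk 4.4 tray [  0.2 -10.2] z 65.1 ang 90.1 tilt [-0.001 -0.002 -1.   ] gap 0.201 F [-0.5  0.  -0.8]
shift [ 0.2 -0.2  1.1] turn 0.002
```

View pics/w5.png

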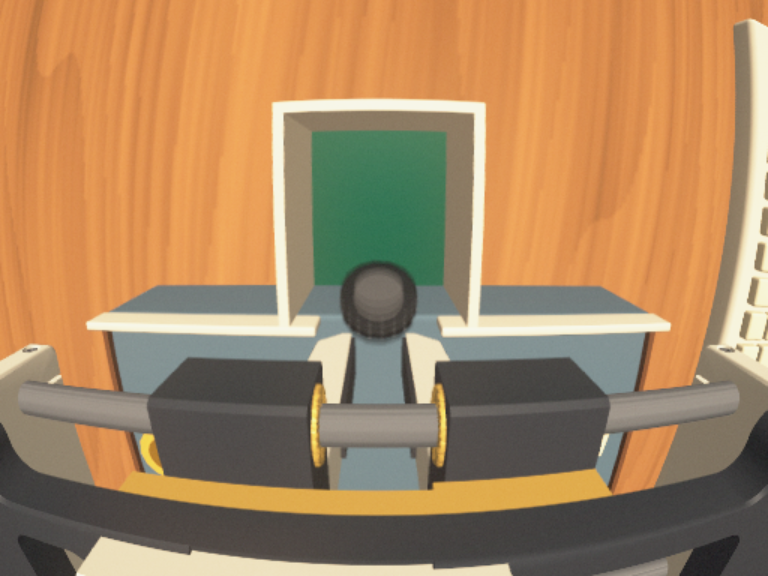

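Call:
{"method": "drive_tool", "body": {
  "plan": [
    [0.2,[0,0,0],0],
    [0.2,[0,0,0],0],
    [0.2,[0,0,0],0],
    [0.2,[0,0,0],0],
    [0.2,[0,0,0],0],
    [0.2,[0,0,0],0],
    [0.2,[0,0,0],0],
    [0.2,[0,0,0],0]
  ]
}}

```text
clock: 5.12
tcp_pos: [0.5682, -0.0009, 0.065]
tool_rot: [0.669, 0.743, -0.001, 0.0]
force: [-0.5, -0.6, 0.3]
finger_gap: 0.202
```

```bash
python3 -c "
from h import *
where();go(-30,-60,140,75)
im=ctrl.grab_frame('wrist');cv2.imwrite('pics/w6.png',cv2.resize(im[:,:,::-1],None,fx=1.5,fy=1.5))
"
```

```text
clk 5.12 tray [  0.2 -10.2] z 65.0 ang 90.1 tilt [-0.001 -0.002 -1.   ] gap 0.202 F [-0.5 -0.6  0.3]
shift [-49.8 -30.4 -74.8] turn 0.264
```

View pics/w6.png

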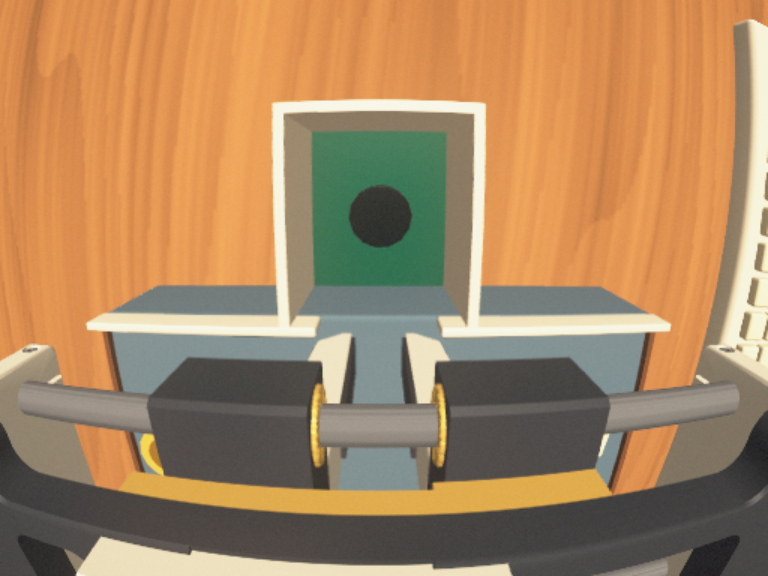

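```bash
python3 -c "
from h import *
go(-84,-130,110,47)"
```

```text
shift [-119.7  -84.5  -44.7] turn 0.753
```

Call:
{"method": "drive_tool", "body": {
  "plan": [
    [0.2,[0,0,-22],0],
    [0.2,[-5,0,-45],0.11],
    [0.2,[-30,-20,-45],0.22],
    [0.2,[-55,-37,-45],0.33],
    [0.2,[-80,-55,-45],0.44],
    [0.2,[-105,-74,-45],0.55],
    [0.2,[-119.5,-84.5,-45],0.66],
    [0.2,[-119.5,-84.5,-45],0.75]
  ]
}}

```text
clock: 5.83
tcp_pos: [0.4954, -0.1309, 0.1106]
tool_rot: [0.897, 0.443, -0.001, 0.001]
force: [0.3, 0.7, 1.0]
finger_gap: 0.202
```

```bash
python3 -c "
from h import *
where();go(-84,-130,64,47)
c=ctrl.calibration('wrist');np.savez('c7.npz',**c)
im=ctrl.grab_frame('wrist');cv2.imwrite('pics/w7.png',cv2.resize(im[:,:,::-1],None,fx=1.5,fy=1.5))
"
```

```text
clk 5.83 tray [ -85.6 -132.1] z 110.6 ang 46.7 tilt [-0.001 -0.003 -1.   ] gap 0.202 F [0.3 0.7 1. ]
shift [ 2.7 -0.3 46.5] turn -0.005
```

View pics/w7.png

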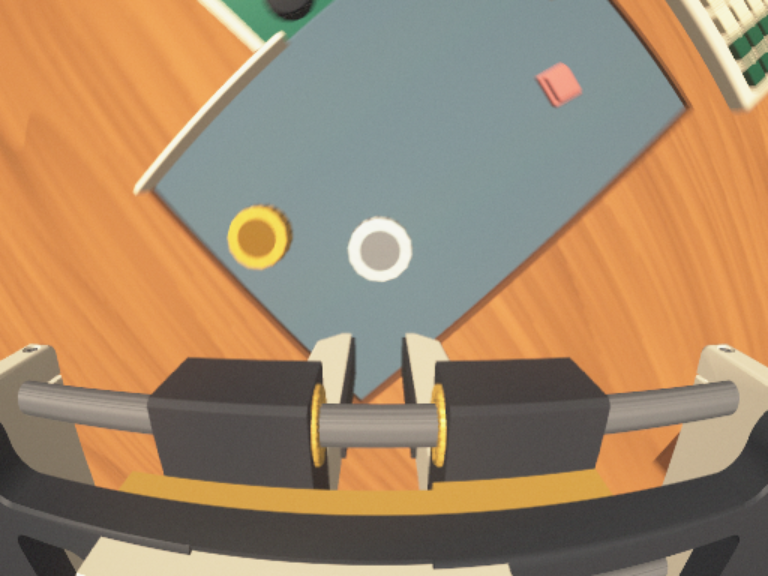

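Call:
{"method": "drive_tool", "body": {
  "plan": [
    [0.2,[0,0,15],0],
    [0.2,[0,0,30],0],
    [0.2,[0,0,42],0],
    [0.2,[0,0,46],0],
    [0.2,[8,0,46],0],
    [0.2,[18,0,46],0],
    [0.2,[28,0,46],0],
    [0.2,[38,0,46],0]
  ]
}}

```text
clock: 6.55
tcp_pos: [0.5205, -0.0989, 0.0653]
tool_rot: [0.898, 0.441, -0.0, 0.001]
force: [-1.3, 0.6, -0.7]
finger_gap: 0.201
```

```bash
python3 -c "
from h import *
where();go(-13,-54,64,47)
im=ctrl.grab_frame('wrist');cv2.imwrite('pics/w8.png',cv2.resize(im[:,:,::-1],None,fx=1.5,fy=1.5))
"
```

```text
clk 6.55 tray [ -57.4 -102.8] z 65.3 ang 46.4 tilt [ 0.    -0.002 -1.   ] gap 0.201 F [-1.3  0.6 -0.7]
shift [65.9 -1.5  1.2] turn -0.011
```

View pics/w8.png

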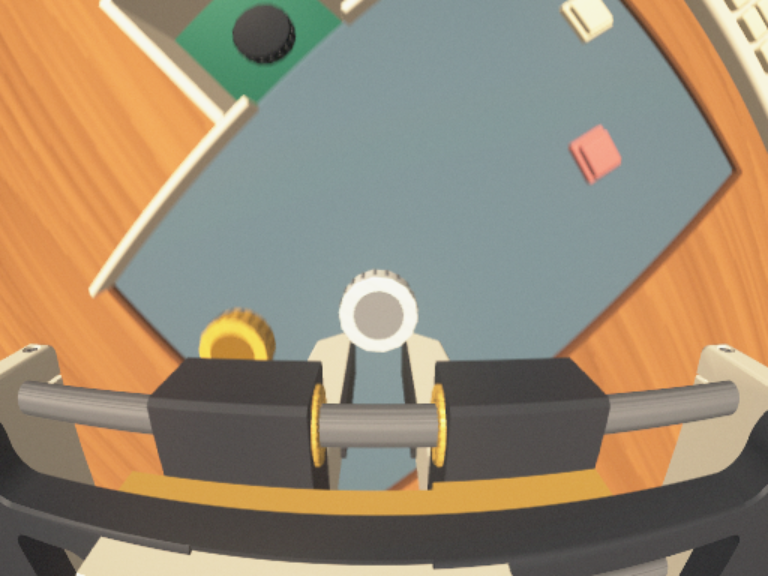

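Call:
{"method": "drive_tool", "body": {
  "plan": [
    [0.2,[9,0,0],0],
    [0.2,[18,0,0],0],
    [0.2,[28,-0.5,0],0],
    [0.2,[38,-0.5,0],0],
    [0.2,[48,-1,0],0],
    [0.2,[56,-1,0],0],
    [0.2,[62,-1.5,0],0],
    [0.2,[65,-1.5,0],0]
  ]
}}

```text
clock: 7.27
tcp_pos: [0.5601, -0.0448, 0.065]
tool_rot: [0.897, 0.441, -0.0, 0.001]
force: [-0.4, 0.5, -0.2]
finger_gap: 0.197
```

```bash
python3 -c "
from h import *
where()
im=ctrl.grab_frame('wrist');cv2.imwrite('pics/w9.png',cv2.resize(im[:,:,::-1],None,fx=1.5,fy=1.5))
s=ctrl.state()
# knob centre = TCP + 19.3 ahead along tool x ; arc about it
import math
for a in (0,.12,.24,.36,.48,.6,.7,.76):
    # turn about tool z by -a (world ccw): TCP offset from knob rotates
    b=-a; o=np.array([-21.5*math.cos(b),-21.5*math.sin(b)])
    print(-a,(np.array([19.3,0])+o).round(1))
"
```

```text
clk 7.27 tray [-12.4 -53. ] z 65.0 ang 46.5 tilt [ 0.    -0.002 -1.   ] gap 0.197 F [-0.4  0.5 -0.2]
0 [-2.2  0. ]
-0.12 [-2.   2.6]
-0.24 [-1.6  5.1]
-0.36 [-0.8  7.6]
-0.48 [0.2 9.9]
-0.6 [ 1.6 12.1]
-0.7 [ 2.9 13.9]
-0.76 [ 3.7 14.8]
```

View pics/w9.png

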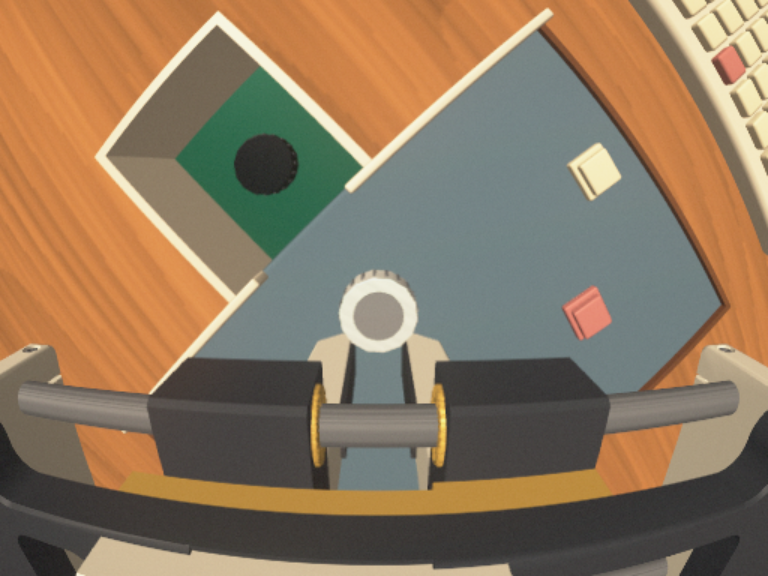

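Call:
{"method": "drive_tool", "body": {
  "plan": [
    [0.2,[-4,0,0],0],
    [0.2,[-3.5,3,0],-0.12],
    [0.2,[-3,5.5,0],-0.24],
    [0.2,[-2.2,8.2,0],-0.36],
    [0.2,[-1.1,10.6,0],-0.48],
    [0.2,[0.3,13,0],-0.6],
    [0.2,[2,15,0],-0.72],
    [0.2,[2.5,16,0],-0.76]
  ]
}}

```text
clock: 7.98
tcp_pos: [0.5742, -0.0532, 0.065]
tool_rot: [0.667, 0.745, -0.001, 0.001]
force: [-0.1, 0.4, 0.0]
finger_gap: 0.202
```

```bash
python3 -c "
from h import *
where();go(0,-11,65,90)
im=ctrl.grab_frame('wrist');cv2.imwrite('pics/w10.png',cv2.resize(im[:,:,::-1],None,fx=1.5,fy=1.5))
"
```

```text
clk 7.98 tray [  0.8 -62.8] z 65.0 ang 90.4 tilt [ 0.    -0.002 -1.   ] gap 0.202 F [-0.1  0.4  0. ]
shift [51.8 -0.4 -0.1] turn 0.007
```

View pics/w10.png

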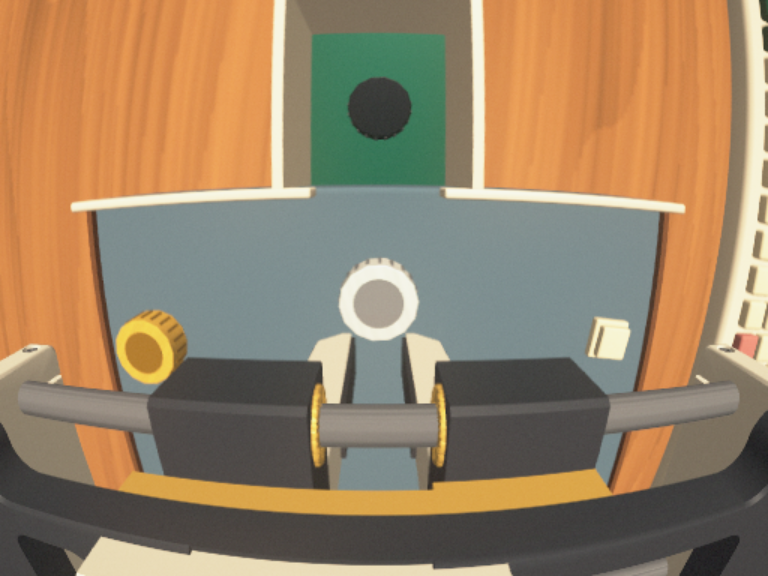

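Call:
{"method": "drive_tool", "body": {
  "plan": [
    [0.2,[10,0,0],0],
    [0.2,[20,0,0],0],
    [0.2,[30,0,0],0],
    [0.2,[38,-0.4,0],0],
    [0.2,[44,-0.4,0],0],
    [0.2,[48,-0.4,0],0],
    [0.2,[51,-0.4,0],0],
    [0.2,[52.5,-0.4,0],0]
  ]
}}

```text
clock: 8.7
tcp_pos: [0.5681, -0.0006, 0.0649]
tool_rot: [0.668, 0.744, -0.001, 0.001]
force: [-0.3, -0.3, 1.1]
finger_gap: 0.202
```

Call:
{"method": "drive_tool", "body": {
  "plan": [
    [0.2,[0,0,0],0],
    [0.2,[0,0,0],0],
    [0.2,[0,0,0],0],
    [0.2,[0,0,0],0],
    [0.2,[0,0,0],0],
    [0.2,[0,0,0],0],
    [0.2,[0,0,0],0],
    [0.2,[0,0,0],0]
  ]
}}

```text
clock: 9.37
tcp_pos: [0.5681, -0.0006, 0.0649]
tool_rot: [0.668, 0.744, -0.001, 0.001]
force: [-0.4, 0.4, 0.5]
finger_gap: 0.202
```

```bash
python3 -c "
from h import *
where();go(-128,-79,110,32)
im=ctrl.grab_frame('wrist');cv2.imwrite('pics/w11.png',cv2.resize(im[:,:,::-1],None,fx=1.5,fy=1.5))
"
```

```text
clk 9.37 tray [ 0.1 -9.9] z 64.9 ang 90.3 tilt [ 0.    -0.002 -1.   ] gap 0.202 F [-0.4  0.4  0.5]
shift [ -68.4 -128.5  -45. ] turn 1.018
```

View pics/w11.png

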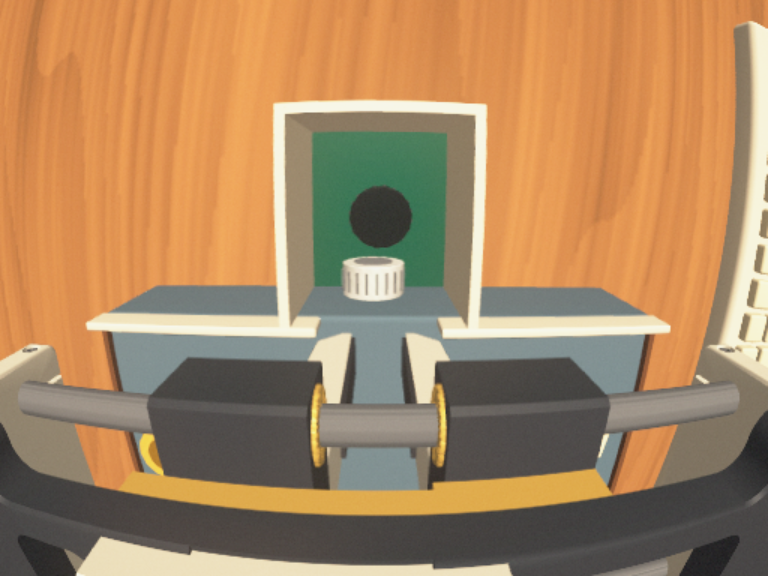

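```bash
python3 -c "
from h import *
im=ctrl.grab_frame('side')[130:220,220:340,::-1]
im2=ctrl.grab_frame('wrist')[150:250,180:330,::-1]
cv2.imwrite('pics/s12.png',cv2.resize(im,None,fx=5,fy=5,interpolation=2))
cv2.imwrite('pics/w12.png',cv2.resize(im2,None,fx=5,fy=5,interpolation=2))
im=ctrl.grab_frame('top')[140:210,210:300,::-1]
cv2.imwrite('pics/t12.png',cv2.resize(im,None,fx=7,fy=7,interpolation=2))
"
```

```text
(no output)
```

View pics/s12.png

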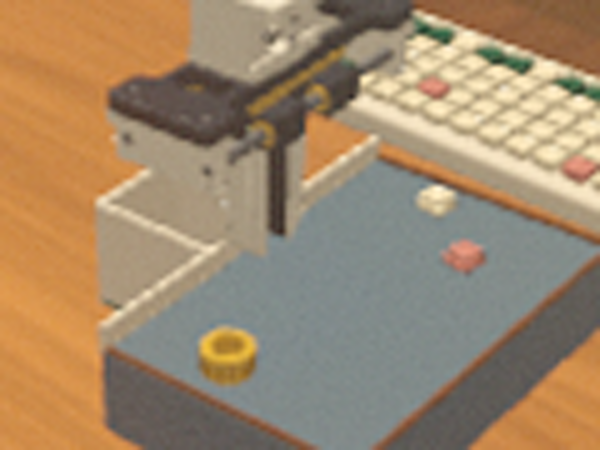

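View pics/w12.png

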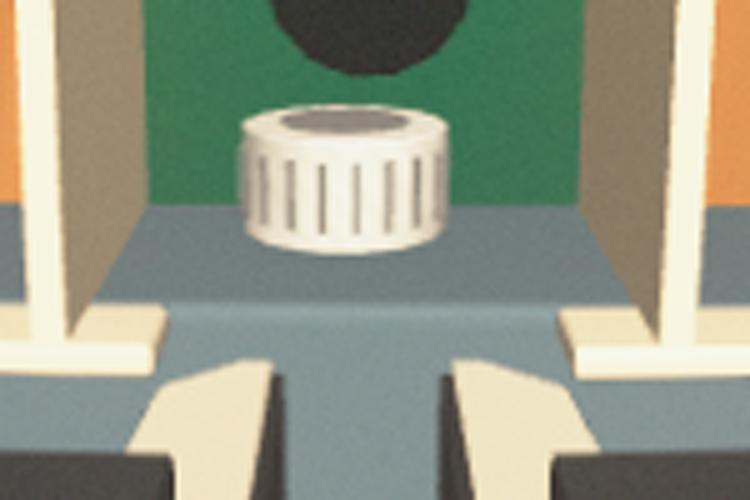

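View pics/t12.png

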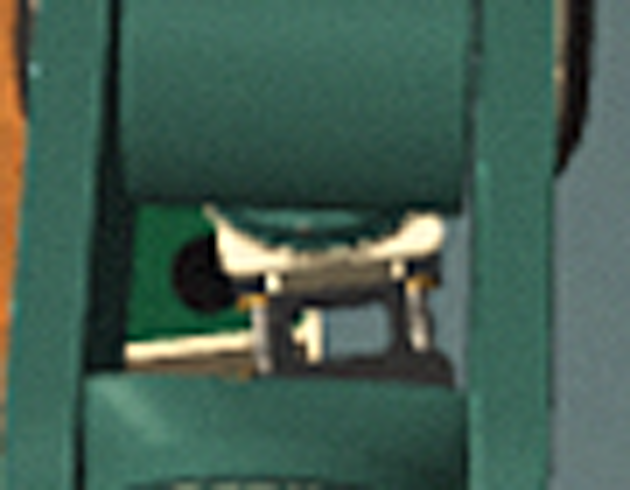

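```bash
python3 -c "
from h import *
print(ctrl.state()['joint_pos'].round(2));go(-132,-69.7,110,15)"
```

```text
[-0.05 -0.03  1.85 -0.    1.32 -0.15]
shift [ -59.1 -132.5  -45. ] turn 1.315
```

Call:
{"method": "drive_tool", "body": {
  "plan": [
    [0.2,[-3,0,-20],0],
    [0.2,[-8,0,-45],0.11],
    [0.2,[-20,-20,-45],0.22],
    [0.2,[-30,-42,-45],0.33],
    [0.2,[-40,-65,-45],0.44],
    [0.2,[-50,-88,-45],0.55],
    [0.2,[-59,-112,-45],0.66],
    [0.2,[-59,-132,-45],0.77]
  ]
}}

```text
clock: 10.23
tcp_pos: [0.442, -0.0745, 0.1099]
tool_rot: [0.9, 0.436, -0.0, 0.001]
force: [0.1, -0.1, -0.1]
finger_gap: 0.198
```

```bash
python3 -c "
from h import *
where();go(-132,-69.7,110,15)"
```

```text
clk 10.23 tray [-132.9  -70.5] z 109.9 ang 45.9 tilt [ 0.    -0.002 -1.   ] gap 0.198 F [ 0.1 -0.1 -0.1]
shift [ 1.2  0.1 -0.1] turn 0.539
```

Call:
{"method": "drive_tool", "body": {
  "plan": [
    [0.2,[1,0,0],0.11],
    [0.2,[1,0,0],0.22],
    [0.2,[1,0,0],0.33],
    [0.2,[1,0,0],0.44],
    [0.2,[1,0,0],0.54],
    [0.2,[1,0,0],0.54],
    [0.2,[1,0,0],0.54],
    [0.2,[1,0,0],0.54]
  ]
}}

```text
clock: 10.9
tcp_pos: [0.4426, -0.0737, 0.11]
tool_rot: [0.983, 0.182, -0.0, 0.001]
force: [-0.3, 0.1, -0.1]
finger_gap: 0.197
```

```bash
python3 -c "
from h import *
where();go(-132,-69.7,65,15)
c=ctrl.calibration('wrist');np.savez('c13.npz',**c)
im=ctrl.grab_frame('wrist');cv2.imwrite('pics/w13.png',cv2.resize(im[:,:,::-1],None,fx=1.5,fy=1.5))
"
```

```text
clk 10.9 tray [-132.2  -69.7] z 110.0 ang 15.1 tilt [ 0.    -0.002 -1.   ] gap 0.197 F [-0.3  0.1 -0.1]
shift [ 0.2 -0.1 45. ] turn 0.002
```

View pics/w13.png

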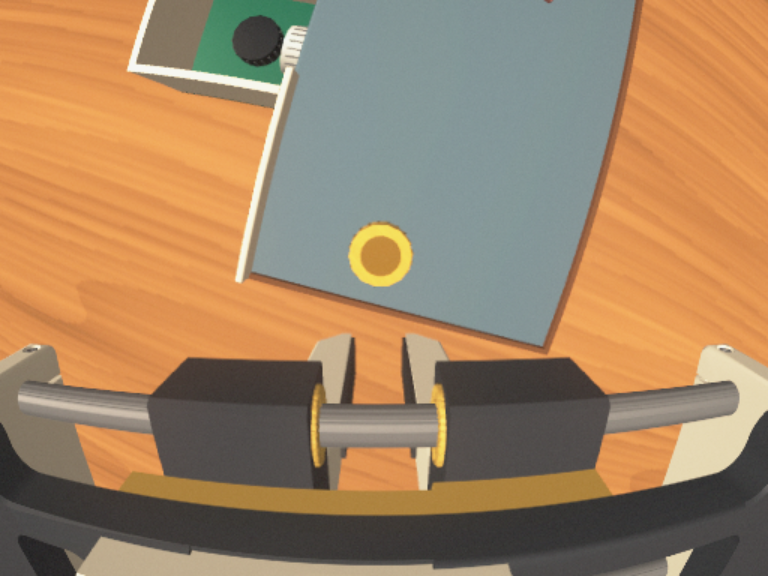

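Call:
{"method": "drive_tool", "body": {
  "plan": [
    [0.2,[0,0,15],0],
    [0.2,[0,0,30],0],
    [0.2,[0,0,41],0],
    [0.2,[0,0,44],0],
    [0.2,[8,0,44],0],
    [0.2,[18,0,44],0],
    [0.2,[28,0,44],0],
    [0.2,[38,0,44],0]
  ]
}}

```text
clock: 11.62
tcp_pos: [0.4797, -0.0598, 0.0666]
tool_rot: [0.983, 0.182, 0.0, 0.001]
force: [-0.5, -0.0, -0.4]
finger_gap: 0.196
```

```bash
python3 -c "
from h import *
where();go(-19,-42,65,15)
im=ctrl.grab_frame('wrist');cv2.imwrite('pics/w14.png',cv2.resize(im[:,:,::-1],None,fx=1.5,fy=1.5))
"
```

```text
clk 11.62 tray [-93.9 -59.7] z 66.6 ang 15.1 tilt [ 0.001 -0.002 -1.   ] gap 0.196 F [-0.5 -0.  -0.4]
shift [76.9  2.5  1.7] turn 0.002
```

View pics/w14.png

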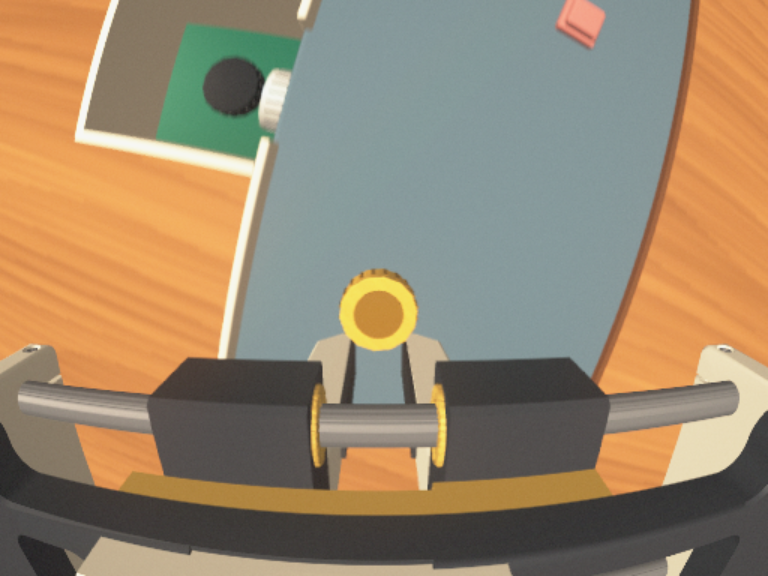

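Call:
{"method": "drive_tool", "body": {
  "plan": [
    [0.2,[10,0,1],0],
    [0.2,[21,0.5,1],0],
    [0.2,[32,1,1],0],
    [0.2,[43,1.5,1],0],
    [0.2,[54,2,1],0],
    [0.2,[64,2.5,1],0],
    [0.2,[72,2.5,1],0],
    [0.2,[76,2.5,1],0]
  ]
}}

```text
clock: 12.33
tcp_pos: [0.5535, -0.034, 0.0655]
tool_rot: [0.983, 0.183, 0.001, 0.001]
force: [-1.9, -0.2, 1.4]
finger_gap: 0.204
```

```bash
python3 -c "
from h import *
where()
im=ctrl.grab_frame('wrist');cv2.imwrite('pics/w15.png',cv2.resize(im[:,:,::-1],None,fx=1.5,fy=1.5))
import math
for a in np.arange(0,1.31,.11):
    o=23*np.array([-math.cos(a),math.sin(a)]); print(round(-a,2),(np.array([19.3,0])+o).round(1))
"
```

```text
clk 12.33 tray [-17.8 -41.6] z 65.5 ang 15.1 tilt [ 0.001 -0.002 -1.   ] gap 0.204 F [-1.9 -0.2  1.4]
-0.0 [-3.7  0. ]
-0.11 [-3.6  2.5]
-0.22 [-3.1  5. ]
-0.33 [-2.5  7.5]
-0.44 [-1.5  9.8]
-0.55 [-0.3 12. ]
-0.66 [ 1.1 14.1]
-0.77 [ 2.8 16. ]
-0.88 [ 4.6 17.7]
-0.99 [ 6.7 19.2]
-1.1 [ 8.9 20.5]
-1.21 [11.2 21.5]
```

View pics/w15.png

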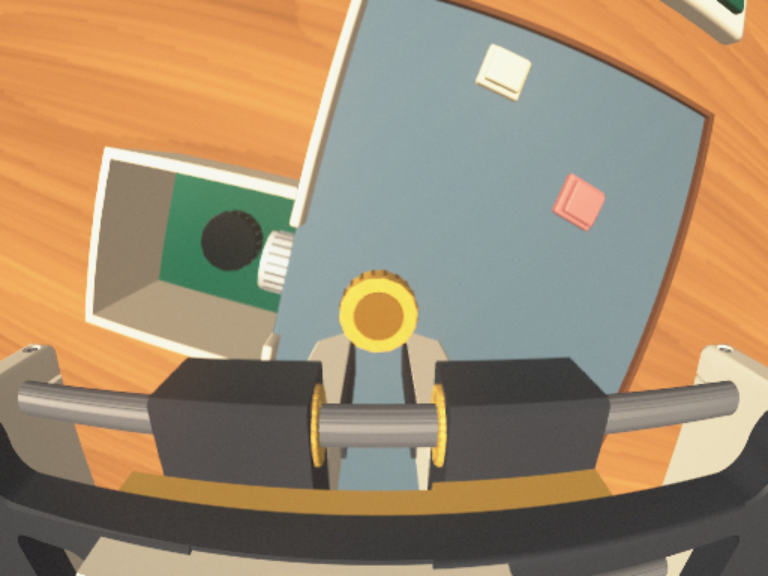

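Call:
{"method": "drive_tool", "body": {
  "plan": [
    [0.2,[-4.5,0,0],0],
    [0.2,[-4.5,2.5,0],-0.11],
    [0.2,[-4,5,0],-0.22],
    [0.2,[-3.3,7.7,0],-0.33],
    [0.2,[-2.3,10,0],-0.44],
    [0.2,[-1,12.4,0],-0.55],
    [0.2,[0.4,14.6,0],-0.66],
    [0.2,[2.1,16.6,0],-0.77]
  ]
}}

```text
clock: 13.05
tcp_pos: [0.561, -0.0491, 0.0655]
tool_rot: [0.841, 0.541, 0.0, 0.001]
force: [-0.7, -0.5, -0.5]
finger_gap: 0.197
```

```bash
python3 -c "
from h import *
where();go(1,-60.5,65,90)
"
```

```text
clk 13.05 tray [-11.9 -57.3] z 65.5 ang 59.6 tilt [ 0.002 -0.002 -1.   ] gap 0.197 F [-0.7 -0.5 -0.5]
shift [ 3.8 12.8  0.5] turn -0.531
```

Call:
{"method": "drive_tool", "body": {
  "plan": [
    [0.2,[0,2.7,0],-0.11],
    [0.2,[0.6,5.3,0],-0.22],
    [0.2,[1.4,8,0],-0.33],
    [0.2,[2.4,10.5,0],-0.44],
    [0.2,[3.6,12.6,0],-0.53],
    [0.2,[3.6,12.6,0],-0.53],
    [0.2,[3.6,12.6,0],-0.53],
    [0.2,[3.6,12.6,0],-0.53]
  ]
}}

```text
clock: 13.72
tcp_pos: [0.5736, -0.0511, 0.0655]
tool_rot: [0.672, 0.741, -0.0, 0.001]
force: [-0.9, -0.7, -0.1]
finger_gap: 0.195
```

```bash
python3 -c "
from h import *
where();go(0,-10,65,90)
im=ctrl.grab_frame('wrist');cv2.imwrite('pics/w16.png',cv2.resize(im[:,:,::-1],None,fx=1.5,fy=1.5))
"
```

```text
clk 13.72 tray [  0.4 -60.7] z 65.5 ang 89.7 tilt [ 0.002 -0.002 -1.   ] gap 0.195 F [-0.9 -0.7 -0.1]
shift [50.7 -0.6  0.4] turn -0.005
```

View pics/w16.png

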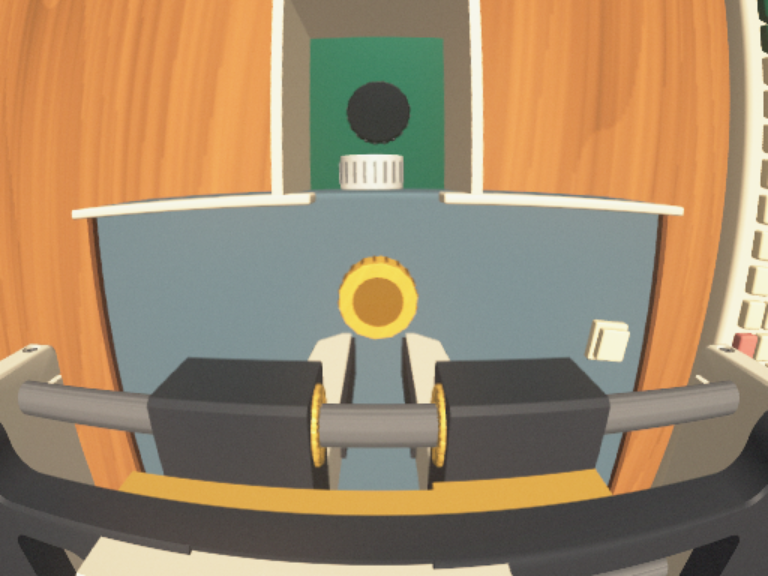

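Call:
{"method": "drive_tool", "body": {
  "plan": [
    [0.2,[5,0,0],0],
    [0.2,[14,-0.2,0],0],
    [0.2,[26,-0.4,0],0],
    [0.2,[39,-0.5,0],0],
    [0.2,[48.5,-0.6,0],0],
    [0.2,[50,-0.6,0],0],
    [0.2,[50,-0.6,0],0],
    [0.2,[50,-0.6,0],0]
  ]
}}

```text
clock: 14.43
tcp_pos: [0.5681, -0.0011, 0.0654]
tool_rot: [0.671, 0.741, -0.0, 0.001]
force: [-0.3, -1.0, 0.4]
finger_gap: 0.197
```

Call:
{"method": "drive_tool", "body": {
  "plan": [
    [0.2,[0,0,0],0],
    [0.2,[0,0,0],0],
    [0.2,[0,0,0],0],
    [0.2,[0,0,0],0],
    [0.2,[0,0,0],0],
    [0.2,[0,0,0],0],
    [0.2,[0,0,0],0],
    [0.2,[0,0,0],0]
  ]
}}

```text
clock: 15.1
tcp_pos: [0.5681, -0.0012, 0.0654]
tool_rot: [0.671, 0.741, -0.0, 0.001]
force: [0.1, -0.7, -0.0]
finger_gap: 0.201
```

```bash
python3 -c "
from h import *
where();go(0,-100,130,90)
im=ctrl.grab_frame('wrist');cv2.imwrite('pics/w17.png',cv2.resize(im[:,:,::-1],None,fx=1.5,fy=1.5))
"
```

```text
clk 15.1 tray [  0.  -10.5] z 65.4 ang 89.8 tilt [ 0.002 -0.002 -1.   ] gap 0.201 F [ 0.1 -0.7 -0. ]
shift [-89.7   0.4 -64.4] turn -0.003
```

View pics/w17.png

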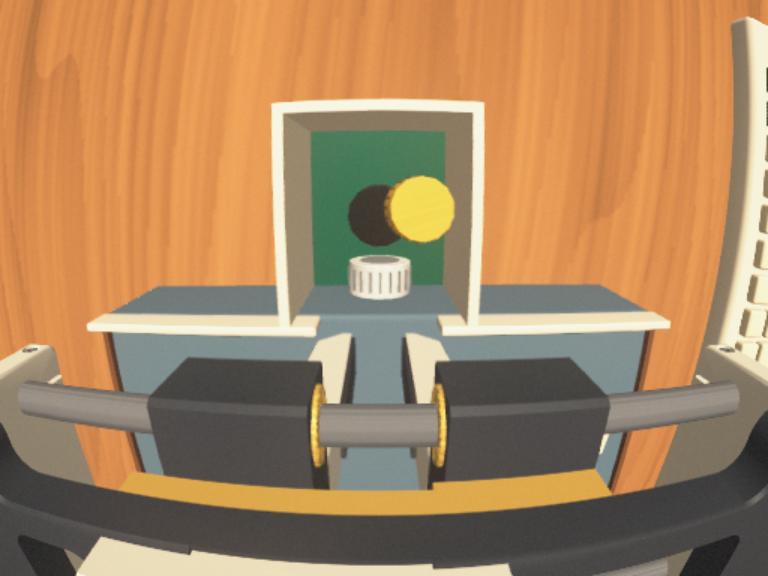

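All three are in the pocket: brass is on or beside black, and silver stands on its rim against the deck face. I'll retreat and then check that they are at rest.

Call:
{"method": "drive_tool", "body": {
  "plan": [
    [0.2,[-8,0,-5],0],
    [0.2,[-12,0,-25],0],
    [0.2,[-15,0,-45],0],
    [0.2,[-20,0,-65],0],
    [0.2,[-25,0,-80],0],
    [0.2,[-30,0,-95],0],
    [0.2,[-32,0,-100],0],
    [0.2,[-32,0,-100],0]
  ]
}}

```text
clock: 15.82
tcp_pos: [0.5716, -0.0335, 0.1669]
tool_rot: [0.671, 0.741, 0.0, 0.002]
force: [-0.1, 0.6, -0.6]
finger_gap: 0.202
```

Call:
{"method": "drive_tool", "body": {
  "plan": [
    [0.2,[-25,0,0],0],
    [0.2,[-55,0,0],0],
    [0.2,[-85,0,0],0],
    [0.2,[-110,0,0],0],
    [0.2,[-120,0,0],0],
    [0.2,[-120,0,0],0],
    [0.2,[-120,0,0],0],
    [0.2,[-120,0,0],0]
  ]
}}

```text
clock: 16.48
tcp_pos: [0.5833, -0.1518, 0.1667]
tool_rot: [0.671, 0.741, 0.0, 0.002]
force: [-0.2, 0.0, -0.2]
finger_gap: 0.197
```

```bash
python3 -c "
from h import *
where()
c=ctrl.calibration('wrist')
im=ctrl.grab_frame('wrist');cv2.imwrite('pics/w18.png',cv2.resize(im[:,:,::-1],None,fx=1.5,fy=1.5))
im=ctrl.grab_frame('top')[110:230,200:330,::-1]
cv2.imwrite('pics/t18.png',cv2.resize(im,None,fx=5,fy=5,interpolation=2))
np.savez('c18.npz',**c)
"
```

```text
clk 16.48 tray [  -0.3 -161.9] z 166.7 ang 89.8 tilt [ 0.003 -0.002 -1.   ] gap 0.197 F [-0.2  0.  -0.2]
```

View pics/w18.png

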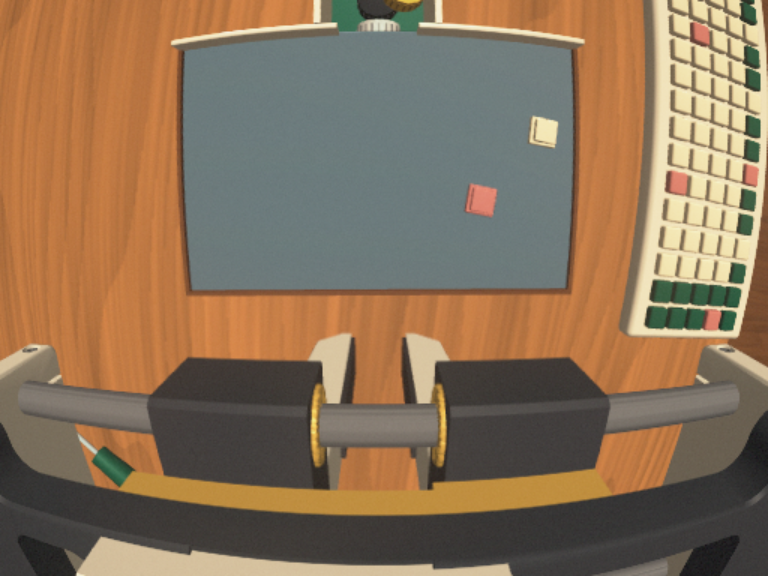

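View pics/t18.png

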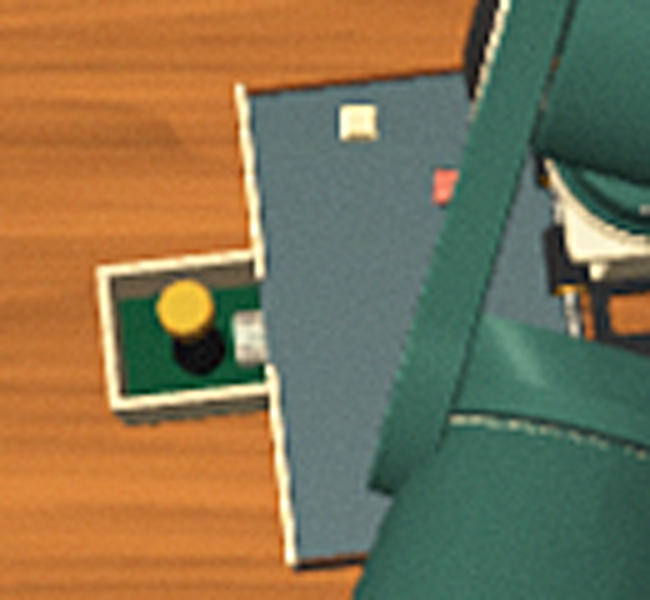

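Call:
{"method": "drive_tool", "body": {
  "plan": [
    [0.2,[0,0,0],0],
    [0.2,[0,0,0],0],
    [0.2,[0,0,0],0],
    [0.2,[0,0,0],0],
    [0.2,[0,0,0],0],
    [0.2,[0,0,0],0],
    [0.2,[0,0,0],0],
    [0.2,[0,0,0],0]
  ]
}}

```text
clock: 17.25
tcp_pos: [0.5834, -0.1518, 0.167]
tool_rot: [0.671, 0.742, 0.0, 0.002]
force: [0.4, -0.6, -0.7]
finger_gap: 0.201
```

```bash
python3 -c "
from h import *
im=ctrl.grab_frame('top')[110:230,200:330,::-1]
cv2.imwrite('pics/t19.png',cv2.resize(im,None,fx=5,fy=5,interpolation=2))
a=cv2.imread('pics/t18.png').astype(int);b=cv2.imread('pics/t19.png').astype(int)
d=abs(a-b).max(2); print('pocket diff',d[250:410,100:275].mean(),d[250:410,100:275].max(),'deck ref',d[200:500,280:370].mean(),d[200:500,280:370].max())
where()
"
```

```text
pocket diff 3.269142857142857 14 deck ref 3.4245185185185187 13
clk 17.3 tray [-1.000e-01 -1.618e+02] z 167.1 ang 89.8 tilt [ 0.003 -0.002 -1.   ] gap 0.197 F [-0.5  0.2  0.2]
```

The pocket looks the same in pictures 0.8 s apart, with differences at noise level, so everything is at rest. Handing in now.

```bash
python3 -c "
from cell import ctrl
print(ctrl.close_job())"
```

```text
the job is handed in; nothing more can be done
None
```

All three knobs went through the gate into the pocket, in the order black, silver, brass, and I handed the job in at 17.3 s; it reports no verdict. I pushed each one between the nearly shut fingertips. Silver and brass were first brought in front of the gate, then pushed straight through.

**Final look:**
- **Knobs:** All three are in the pocket. Black lies flat, brass rests upside down against black, and silver stands on its rim against the deck face. Two top pictures about 0.8 s apart differ only by noise, so they are at rest.
- **Keycaps:** By eye, both are where they started; I did not measure them again at the end.
- **Other items on the desk:** I never moved the arm near the mug, pencil pot, jar, eraser or screwdriver, but took no final picture to check their positions.
- **Arm:** It is about 110 mm above the deck, touching nothing. The force readings I took, one after each move, stayed around 2 N.

**Disagreement:** The tray positions from the top and wrist cameras agreed to 1–2 mm, though each fit was up to 3 mm off at the tray's edges. I used the average of the two.

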